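# Empty the tube discard chute

## Task

Empty the spent blood tubes out of the discard chute: first stand the pale blue catch tray on the table under the chute's mouth, then squeeze back the red safety catch and after it the blue main catch (each stays back by itself). Swing the gate by its black knob past its click stop until it stands wide open, square to the mouth or farther, let all four tubes slide into the tray, and finish still holding the gate wide by its knob: it swings back if you let go. Do not disturb the red-capped dropper bottle and the stoppered glass vial that stand on the table.

Things in the scene. Friction and masses are not known exactly. Their poses are not given: they have to be found in the camera images.
- chute_unit: white discard chute, fixed, 180 (x) x 235 (y) x 205 mm. Origin on the table under the shut gate's middle; z up; tubes come out toward its -y; its -x side (toward the robot) has the latch plate, top at z 130, x -131 to -35, y -6 to 118. In front of y = 20 it is free below z 74, for the tray. Behind the gate it rises from z 145 at y 20 to the 205 mm intake tower (x -36 to 39, y 130 to 229)
- mouth (a point): middle of the chute's lip (60 mm wide), over which the tubes drop, 85 mm above the table; axes as chute_unit
- safety_catch (a joint): red safety catch, a stiff slide (about 4 N) on the latch plate that stays where it is left: 0 closed, 0.014 m fully back (along chute_unit +y). While closed, its steel tongue stands in the way of the blue tab and the blue catch cannot move
- safety_tab (a point): moves with the red catch: where a finger pushes, on the -y face of its red upright tab (chute_unit axes), z 168. The tab is 20 mm wide (x), 6 mm thick (y), its top at z 173.5
- safety_lug (a point): the red catch's fixed steel lug: middle of its +y face, z 168; lug about the tab's size. Over both it is 41 mm when closed, 27 mm when fully back: squeeze the two together along chute_unit y. Other parts near them stay below z 146
- main_catch (a joint): blue main catch, the same kind of slide: 0 closed, 0.014 m fully back (moves along chute_unit -x, toward the robot). Its nose holds the gate's keeper
- main_tab (a point): moves with the blue catch: the pushing point on the +x face of its blue upright tab (20 mm wide along y, 6 mm thick along x, top at z = 173.5)
- main_lug (a point): the steel fixed lug of the blue catch: middle of its -x face. Tab face and lug face are 40 mm apart over both when closed, 26 mm when squeezed fully back; squeeze along chute_unit x
- gate (a joint): clear gate, upright hinge at the far (+x) side of the mouth: 0 shut; its free end swings out over the tray (anticlockwise from above), stop at 1.9 rad. A spring (1 to 3 N at the knob) closes it; a click ball resists with up to about 5 N at the knob from 0.2 to 0.6 rad, then snaps on. Let go beyond it, the gate goes back to about 1 rad. Wide open: a right angle (1.57) or more
- gate_knob (a point): on the axis of the gate's black knob, an upright round post 16 mm in diameter, z 154 to 196; this point, z 172, is where to grip it; 58 mm from the hinge axis
- gate_hinge (a point): on the gate's hinge axis, z = 170 mm. With the gate shut the knob lies 58 mm from it toward chute_unit -x. The gate's lower edge is 74 mm above the table
- tray: pale blue open tray, 130 (x) x 124 (y) x 50 mm, walls 3 mm, loose, about 0.25 kg; origin at the middle of its underside, z up. Its +y end belongs at the chute: at chute_unit x = 0, y = -48 mm with axes alike it stands under the lip with 6 mm to spare behind
- tray_grip (a point): top middle of the tray's orange grip, a block on its -y end wall 50 mm wide (x), 14 mm thick (y), its top 64 mm above the table: pinch it across its thickness, one finger inside the tray
- tube_1: spent blood micro tube with a purple cap, 49 mm long, cap 18 mm and body 10 mm in diameter; lies behind the gate; origin at its bottom end, z toward the cap
- tube_2: as tube_1
- tube_3: as tube_1
- tube_4: as tube_1
- dropper_red: small white dropper bottle with a red cap, 25 mm in diameter, 70 mm high, standing by; origin at its foot
- vial: stoppered glass vial, 33 mm in diameter, 58 mm high, standing by; origin at its foot

How it is judged:
By the outcome, as a careful person would: the job done as asked, in the order asked, and still so for the second after the job is handed in, while the arm keeps its last pose, push and grip.
It also fails if it takes over 72 s, if anything falls off the work surface, if the arm or the gripper's body presses on something with over 40 N, if the wrist force passes 120 N, or if a joint passes its speed limit or range.

## Robot

A 7-joint arm with a two-finger parallel gripper is mounted at the origin on the work surface; the furniture and walls round the work are solid. World frame = base frame: x ahead of the robot, y to its left, z up, the work surface at z = 0. Lengths are in m, angles in rad, forces in N, time in s.
With the tool pointing down it reaches from about 0.4 to 0.85 m from the base axis. Payload 10.4 kg.
Tool frame: the origin (TCP) lies at the very end of the fingers, on their centre line; the grasp point (between the pads) lies 19 mm behind it; z points along the fingers, y is the line along which they close (so a half turn about z gives the same grasp; the last joint's range is limited). The gripper opens to 85 mm and grips with 20 to 120 N. Pads are 22 mm wide; open, the fingers measure 114 mm over their backs; the gripper's body (76 mm by 85 mm) begins 54 mm behind the grasp point. The pads swing forward as they close: fully open they stand 13 mm farther back than shut.
Start: joints at [-0.023, 0.332, -0.065, 1.46, 0.022, 1.35, -0.088], TCP at [0.625, 0, 0.231] pointing down, gripper open.
Joint ranges: [-2.6, 2.6], [-0.5, 2.12], [-1.47, 1.34], [0.16, 2.42], [-1.27, 4.41], [0.06, 2.06], [-2.6, 2.6]. Speed limits (rad/s): [2.22, 2.22, 2.79, 2.79, 3.14, 3.14, 3.14].

## Interface

Orientations are given as a unit quaternion [x, y, z, w].
In Python, from workcell import manip, optics gives the robot as it stands.
- The arm moves only by the tool jog_arm, never from a script. Its arguments are lists of equal length, an entry for each row: "dr": the turn, a rotation vector about the tool's x, y, z normalised to -1 to 1, where 1 is 4 degrees, a list of three; "translation": the shift along the tool's x, y, z normalised to -1 to 1, where 1 is 0.025 m, a list of three; "jaw": the opening, from 0 (shut) to 1 (fully open). A call has 1 to 10 rows; each row shifts and turns the commanded pose from where the row before left it, along the tool's axes as they then stand; what a row does not reach is not made up. A row lasts 1/10 s, in which the tool goes at most 50 mm and 8.59 degrees, less where a joint would pass 70% of its speed; a pose out of reach is approached as far as the arm can. A call with a number of a shift or a turn outside -1 to 1 is refused whole. A call with a gripper value outside its range is refused whole. The fingers move at their own pace and stop on an object; "squeeze" is the grip in N (left out, the last holds). Time passes only in rows, so rows that do not move let the fingers close. It gives the time, the measured TCP pose, the force, the opening and the grip force at its end, in the units of the state.
- manip.get_obs(): the state, without advancing time (a new reading comes with each control period).
- optics.camera(name): name is "scene" or "side" or "wrist"; returns a dict with "color" (420x560x3 uint8, red, green, blue), "mtx" (3x3 intrinsics, pixels), "R" (3x3) and "t" (3): a world point X has camera coordinates R X + t. Camera axes: x right, y down, z forward; pixel columns grow to the right and rows downward; lengths in m; the calibration is good to about 2 mm. A picture is of the moment at which its call begins. There is no depth.
- manip.hand_in(): hands the job in; it is judged then, once.
The state is a dict: "clock": time; "joint_pos": joint angles; "joint_velocities": joint speeds; "tau": joint torques, N m; "position": TCP position; "ee_rot": TCP orientation; "ft_force": force on the tool from outside, world axes, zero at the start; "torque": the same for the moment, N m; "grip_width": opening from 0.0 (shut) to 1.0 (fully open); "grasp_force": force on a finger pad.
Only numpy, scipy, OpenCV 4.12 (cv2) and the standard library are available. Lean on these libraries where they do the work, as an engineer would, in place of code of your own. Each camera call takes 0.05 s, during which the arm holds its last target. There are 200 camera calls.

## Working session

There is one attempt and no reset: what is moved stays moved. The work goes in short steps, Python scripts to look and compute and a tool call to move; the robot and the scene stay as the last step left them, time stands still between calls to the robot, and variables do not carry over. Pictures are saved under pics/ and viewed, at most 10 in all, crops included, and the job is handed in when it is done.

Besides the shell and the picture viewer there is one more tool, called in YAML: its name, and indented under it one key for each argument. jog_arm: Moves the arm, as the interface text tells. Scaled input: -1 to 1 covers 0.025 m each way for a shift and 4 degrees each way for a turn. Its arguments: {"type":"object","properties":{"dr":{"type":"array","items":{"type":"array","items":{"type":"number"}}},"translation":{"type":"array","items":{"type":"array","items":{"type":"number"}}},"jaw":{"type":"array","items":{"type":"number"}},"squeeze":{"type":"number"}},"required":["dr","translation","jaw"]}

```bash
ls; mkdir -p pics
python3 - <<'E'
from workcell import manip, optics
import cv2,pickle
d={}
for n in ("scene","side","wrist"):
    c=optics.camera(n); d[n]=c
    cv2.imwrite(f"pics/{n}0.png",c["color"][:,:,::-1])
pickle.dump(d,open("c0.pkl","wb"))
print(manip.get_obs())
for n in d: print(n,d[n]["mtx"].tolist(),(-d[n]["R"].T@d[n]["t"]).round(3), d[n]["R"].round(3).tolist())
E
```

```text
pics
{'clock': 0.15, 'joint_pos': array([-0.02263331,  0.33269929, -0.06464265,  1.46075405,  0.02165345,
        1.34988674, -0.08848706]), 'joint_velocities': array([-1.11636132e-03, -3.06386519e-03,  7.28815988e-05, -4.51751924e-03,
        1.04610081e-03, -1.62931668e-03,  4.38443203e-04]), 'tau': array([ 1.13752249e-03, -6.25829744e+01,  4.95374459e-02, -3.91853535e+01,
        1.63436425e-02,  7.44175835e-03, -2.63868424e-05]), 'position': array([ 6.24720402e-01, -3.11602068e-05,  2.30712987e-01]), 'ee_rot': array([ 7.07099324e-01,  7.07114042e-01, -4.10951909e-04, -3.28781908e-04]), 'ft_force': array([ 0.12120483,  0.16068713, -0.77886482]), 'torque': array([ 0.0133978 , -0.08656756,  0.01631063]), 'grasp_force': 0.0, 'grip_width': 1.0004625624505774}
scene [[449.1013641589672, 0.0, 282.9262514991031], [0.0, 449.1013641589672, 216.3429991813498], [0.0, 0.0, 1.0]] [ 0.112 -0.69   0.941] [[0.816, -0.578, -0.007], [-0.417, -0.58, -0.7], [0.4, 0.574, -0.715]]
side [[502.7921591942799, 0.0, 275.3306104801315], [0.0, 502.7921591942799, 207.03529385664518], [0.0, 0.0, 1.0]] [ 0.524 -1.089  0.839] [[0.999, -0.034, -0.021], [-0.037, -0.569, -0.821], [0.016, 0.822, -0.57]]
wrist [[345.1295257756405, 0.0, 277.7117701830691], [0.0, 345.1295257756405, 205.77091095834155], [0.0, 0.0, 1.0]] [0.626 0.077 0.374] [[1.0, -0.0, -0.001], [-0.0, -0.955, 0.297], [-0.001, -0.297, -0.955]]
```

View pics/scene0.png

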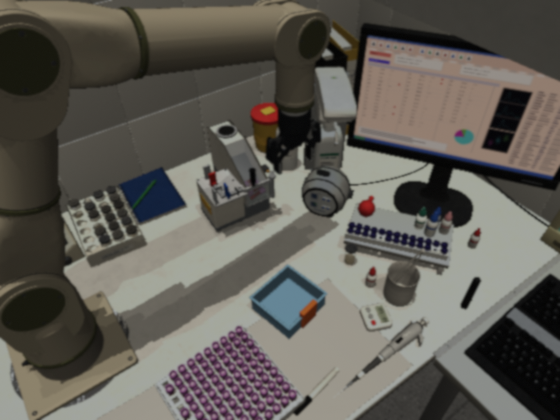

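View pics/side0.png

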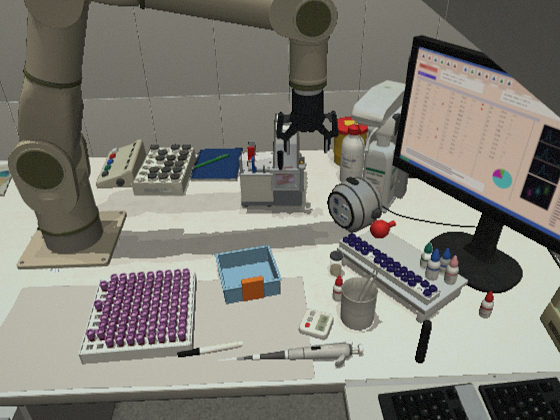

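Run:
```python
import pickle,cv2,numpy as np
d=pickle.load(open("c0.pkl","rb"))
def crop(n,x,y,w,h):
    im=d[n]["color"][y:y+h,x:x+w,::-1]
    im=cv2.resize(im,(400,300),interpolation=cv2.INTER_CUBIC)
    return np.clip(im.astype(float)*(1.6 if n=="scene" else 1.2),0,255).astype(np.uint8)
m=np.vstack([np.hstack([crop("scene",185,150,100,75),crop("side",225,135,100,75)]),
 np.hstack([crop("scene",240,250,100,75),crop("side",205,235,100,75)])])
cv2.imwrite("pics/m1.png",m)
```

```text
(no output)
```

View pics/m1.png

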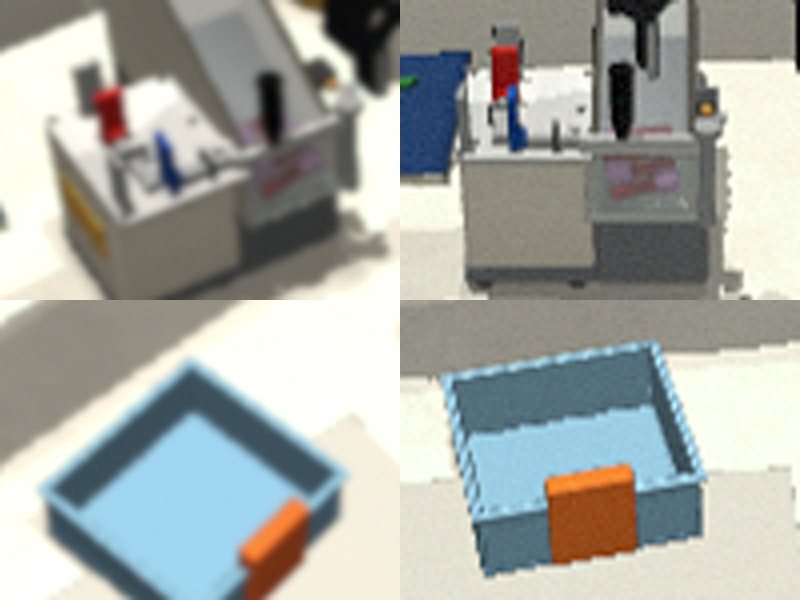

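```bash
cat > h.py <<'E'
import numpy as np,cv2,pickle
from scipy.optimize import least_squares
from scipy.spatial.transform import Rotation as Rn
def ray(c,uv):
    return c["R"].T@np.linalg.solve(c["mtx"],[uv[0],uv[1],1.]), -c["R"].T@c["t"]
def proj(c,X):
    X=np.atleast_2d(X); p=(c["R"]@X.T).T+c["t"]; p=p@c["mtx"].T; return p[:,:2]/p[:,2:]
def tri(obs):
    A=[];b=[]
    for c,uv in obs:
        d,o=ray(c,uv); d=d/np.linalg.norm(d); P=np.eye(3)-np.outer(d,d); A.append(P);b.append(P@o)
    X=np.linalg.lstsq(np.vstack(A),np.hstack(b),rcond=None)[0]
    return X,max(np.linalg.norm(proj(c,X)[0]-uv) for c,uv in obs)
def onz(c,uv,z):
    d,o=ray(c,uv); return o+d*(z-o[2])/d[2]
E
python3 - <<'E'
from h import *
d=pickle.load(open("c0.pkl","rb"));s=d["scene"];q=d["side"]
def t(n,a,b,oa,ob):
    a=np.array(oa)+(np.array(a)+.5)/4-.5; b=np.array(ob)+(np.array(b)+.5)/4-.5
    X,e=tri([(s,a),(q,b)]); print(n,(X*1000).round(1),round(e,2)); return X
C=((185,150),(225,135)); T=((240,250),(205,235))
t("knobtop",(270,77),(222,67),*C)
t("redtop",(109,91),(105,47),*C)
t("bluetop",(161,134),(113,89),*C)
t("plate FL",(125,222),(65,157),*C)
t("plate FR/gate",(245,178),(187,155),*C)
t("grey lug red",(88,67),(108,28),*C)
t("tray BL",(45,192),(45,78),*T)
t("tray BR",(192,60),(257,43),*T)
t("tray FR",(345,172),(303,178),*T)
t("grip",(275,233),(190,174),*T)
E
```

```text
knobtop [563.3  94.  197.9] 0.11
redtop [483.4 168.6 175.7] 0.47
bluetop [489.5 111.5 174.4] 0.14
plate FL [453.  104.  124.7] 0.94
plate FR/gate [536.5  88.6 131.4] 1.19
grey lug red [485.2 201.5 173.5] 0.48
tray BL [ 394.4 -151.1   55.1] 0.71
tray BR [ 523.6 -119.1   50.5] 0.45
tray FR [ 547.4 -241.4   50.7] 0.1
grip [ 482.2 -257.9   69.6] 1.35
```

jog_arm:
  dr:
    - [0,0,0]
    - [0,0,0]
    - [0,0,0]
    - [0,0,0]
    - [0,0,0]
  translation:
    - [0.8,-0.8,-0.7]
    - [0.8,-0.8,-0.7]
    - [0.8,-0.8,-0.7]
    - [0.8,-0.8,-0.7]
    - [0,0,0]
  jaw: [1,1,1,1,1]

```text
clock: 0.65
position: [0.544, 0.0837, 0.3043]
ee_rot: [0.705, 0.709, 0.002, 0.001]
ft_force: [0.6, -0.1, 0.1]
grip_width: 1.002
grasp_force: 0.0
```

Run:
```python
from workcell import manip, optics
import cv2,pickle,numpy as np
c=optics.camera("wrist");pickle.dump(c,open("w1.pkl","wb"))
print(manip.get_obs()["position"])
cv2.imwrite("pics/w1.png",cv2.resize(c["color"][:,:,::-1],(800,600),interpolation=cv2.INTER_CUBIC))
```

```text
[0.54471136 0.08164082 0.30275765]
```

View pics/w1.png

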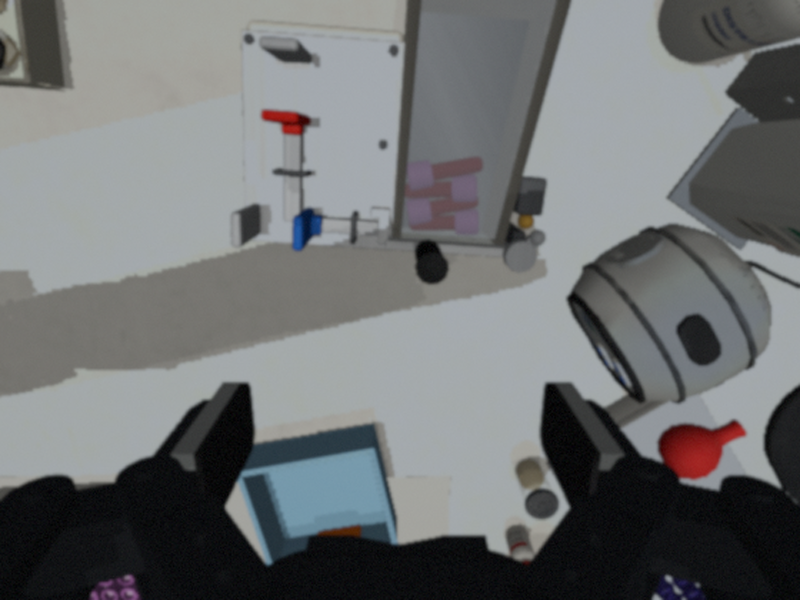

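Run:
```python
import cv2,pickle,numpy as np
c=pickle.load(open("w1.pkl","rb"))
im=c["color"][8:188,156:396,::-1]
im=cv2.resize(im,(800,600),interpolation=cv2.INTER_CUBIC)
cv2.imwrite("pics/w1z.png",im)
```

```text
(no output)
```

View pics/w1z.png

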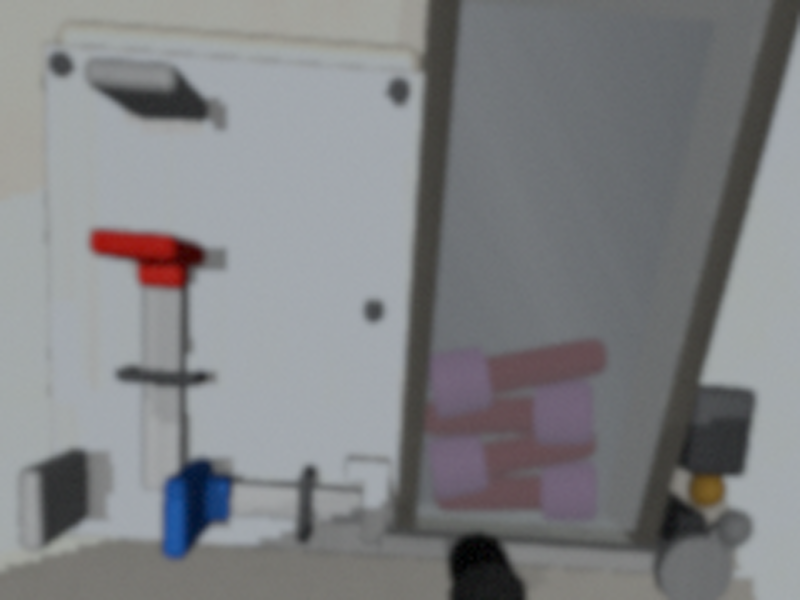

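Run:
```python
from h import *
c=pickle.load(open("w1.pkl","rb"));d=pickle.load(open("c0.pkl","rb"));s=d["scene"];q=d["side"]
k=600/180
def z(n,uv,h):
    u=np.array([156,8])+(np.array(uv)+.5)/k-.5
    X=onz(c,u,h); print(n,(X*1000).round(1)); return u,X
ulug,L=z("redlug top c",(132,75),.1735); z("l",(90,73),.1735); z("r",(174,77),.1735)
ur,R=z("redtab top c",(134,245),.1735); z("l",(92.5,242),.1735); z("r",(177,247),.1735)
ub,B=z("blue top c",(176,517),.1735)
ug,G=z("bluelug",(32,507),.1735)
_,p1=z("plate BL",(48,45),.13); _,p2=z("plate BR",(424,72),.13)
z("gate line L",(415,532),.145);z("gate line R",(635,545),.145)
u=(np.array([432,268])+.5)*.7-.5
K=onz(c,u,.196);print("knob",K*1000)
A=lambda v:np.degrees(np.arctan2(v[1],v[0]))
print(A(L-R)-90,A(B-G),A(p2-p1), np.linalg.norm(L-R),np.linalg.norm(B-G))
f=lambda o,a:np.array(o)+(np.array(a)+.5)/4-.5
for n,uu,a,b in (("red",ur,(109,91),(105,47)),("blue",ub,(161,134),(113,89)),("lug",ulug,(88,67),(108,28)),("knob",u,(270,77),(222,67))):
    X,e=tri([(c,uu),(s,f((185,150),a)),(q,f((225,135),b))]);print(n,(X*1000).round(1),e)
```

```text
redlug top c [485.7 207.2 173.5]
l [476.7 207.5 173.5]
r [494.7 206.9 173.5]
redtab top c [483.9 172.7 173.5]
l [474.6 173.3 173.5]
r [493.5 172.3 173.5]
blue top c [489.9 111.3 173.5]
bluelug [455.6 113.6 173.5]
plate BL [456.1 221.3 130. ]
plate BR [549.3 215.7 130. ]
gate line L [547.6 102.4 145. ]
gate line R [606.5  99.1 145. ]
knob [563.7281125  96.8520795 196.       ]
-3.026078684374866 -3.800650625067017 -3.410371099212623 0.034533985888657324 0.03437180222261922
red [483.9 172.2 173.4] 0.731366582189716
blue [489.7 111.5 174.3] 0.44699297757620143
lug [485.7 206.8 170.4] 1.7959361540490935
knob [563.8  96.5 196.1] 0.5010845670359136
```

jog_arm:
  dr:
    - [0,0,0]
    - [0,0,0]
    - [0,0,0]
    - [0,0,0]
    - [0,0,0]
    - [0,0,0]
    - [0,0,0]
    - [0,0,0]
    - [0,0,0]
    - [0,0,0]
  translation:
    - [-1,-0.25,0.3]
    - [-1,-0.25,0.3]
    - [-1,-0.25,0.3]
    - [-1,-0.25,0.3]
    - [-1,-0.25,0.3]
    - [-1,-0.25,0.3]
    - [-1,-0.25,0.3]
    - [-1,-0.25,0.3]
    - [-1,-0.25,0.3]
    - [-1,-0.25,0.3]
  jaw: [1,1,1,1,1,1,1,1,1,1]

```text
clock: 1.7
position: [0.4818, -0.172, 0.2251]
ee_rot: [0.708, 0.707, -0.001, -0.0]
ft_force: [0.2, 0.2, 0.5]
grip_width: 1.0
grasp_force: 0.0
```

jog_arm:
  dr:
    - [0,0,1]
    - [0,0,1]
    - [0,0,1]
    - [0,0,1]
    - [0,0,1]
    - [0,0,1]
    - [0,0,1]
    - [0,0,1]
    - [0,0,1]
    - [0,0,1]
  translation:
    - [-1,0,0]
    - [-1,0,0]
    - [-1,0,0]
    - [-0.6,0,0]
    - [0,0,0]
    - [0,0,0]
    - [0,0,0]
    - [0,0,0]
    - [0,0,0]
    - [0,0,0]
  jaw: [1,1,1,1,1,1,1,1,1,1]

```text
clock: 2.7
position: [0.4743, -0.2605, 0.2265]
ee_rot: [0.908, 0.42, 0.0, 0.0]
ft_force: [-0.3, 0.3, -0.6]
grip_width: 1.001
grasp_force: 0.0
```

jog_arm:
  dr:
    - [0,0,1]
    - [0,0,1]
    - [0,0,1]
    - [0,0,1]
    - [0,0,1]
    - [0,0,1]
    - [0,0,1]
    - [0,0,1]
    - [0,0,1]
    - [0,0,0.4]
  translation:
    - [0,0,0]
    - [0,0,0]
    - [0,0,0]
    - [0,0,0]
    - [0,0,0]
    - [0,0,0]
    - [0,0,0]
    - [0,0,0]
    - [0,0,0]
    - [0,0,0]
  jaw: [1,1,1,1,1,1,1,1,1,1]

```text
clock: 3.7
position: [0.4743, -0.2604, 0.2265]
ee_rot: [0.994, 0.105, 0.0, 0.0]
ft_force: [0.3, 0.3, -0.1]
grip_width: 0.999
grasp_force: 0.0
```

Run:
```python
from workcell import manip, optics
import cv2,pickle,numpy as np
from scipy.spatial.transform import Rotation as Rn
c=optics.camera("wrist");pickle.dump(c,open("w2.pkl","wb"))
o=manip.get_obs();print(o["position"],o["joint_pos"].round(2),Rn.from_quat(o["ee_rot"]).as_matrix().round(3))
cv2.imwrite("pics/w2.png",cv2.resize(c["color"][:,:,::-1],(800,600),interpolation=cv2.INTER_CUBIC))
```

```text
[ 0.47430797 -0.26015233  0.22645516] [ 0.19  0.15  0.25  1.71 -0.04  1.29 -0.91] [[ 0.978  0.21   0.   ]
 [ 0.21  -0.978 -0.   ]
 [ 0.     0.    -1.   ]]
```

View pics/w2.png

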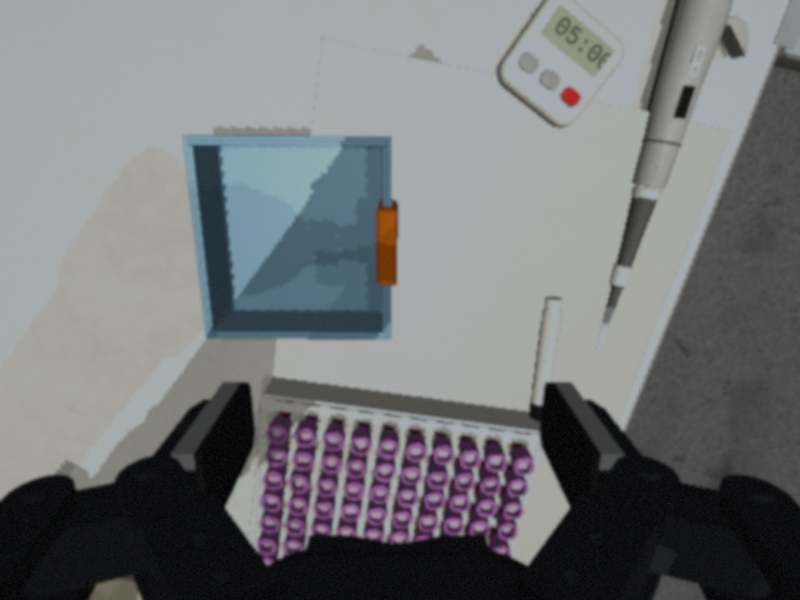

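Run:
```python
from h import *
c=pickle.load(open("w2.pkl","rb"));d=pickle.load(open("c0.pkl","rb"))
g=lambda a:(np.array(a)+.5)*.7-.5
P={}
for n,uv,h in (("BR",(184,136),.05),("FR",(391,137),.05),("FL",(391,339),.05),("BL",(209,339),.05),("g1",(377,205),.064),("g2",(398,205),.064),("g3",(397,284),.064),("g4",(376,284),.064)):
    P[n]=onz(c,g(uv),h); print(n,(P[n]*1000).round(1))
A=lambda v:np.degrees(np.arctan2(v[1],v[0]))
print(A(P["BR"]-P["BL"]),A(P["FR"]-P["FL"]),A(P["BR"]-P["FR"])-90,A(P["BL"]-P["FL"])-90)
cen=sum(P[k] for k in("BR","FR","FL","BL"))/4; gc=sum(P[k] for k in("g1","g2","g3","g4"))/4
print(cen,gc,np.linalg.norm(cen-gc),A(cen-gc)-90)
f=lambda o,a:np.array(o)+(np.array(a)+.5)/4-.5
X,e=tri([(c,g((387,244.5))),(d["scene"],f((240,250),(275,233))),(d["side"],f((205,235),(190,174)))]);print(X,e)
```

```text
BR [ 524.8 -114.5   50. ]
FR [ 551.  -239.6   50. ]
FL [ 419.3 -267.3   50. ]
BL [ 392.7 -142.9   50. ]
g1 [ 510.1 -239.6   64. ]
g2 [ 512.8 -252.2   64. ]
g3 [ 463.3 -262.2   64. ]
g4 [ 460.4 -248.9   64. ]
12.144691460319157 11.87642334769297 11.817905264947086 12.076617859071305
[ 0.47196554 -0.19109344  0.05      ] [ 0.48667372 -0.25072768  0.064     ] 0.06299661243628595 13.85490275812424
[ 0.48479577 -0.25186655  0.06209354] 2.630770664797074
```

jog_arm:
  dr:
    - [0,0,0]
    - [0,0,0]
    - [0,0,0]
    - [0,0,0]
    - [0,0,0]
    - [0,0,0]
    - [0,0,0]
    - [0,0,0]
    - [0,0,0]
    - [0,0,0]
  translation:
    - [0.07,-0.035,0.96]
    - [0.07,-0.035,0.96]
    - [0.07,-0.035,0.96]
    - [0.07,-0.035,0.96]
    - [0.07,-0.035,0.96]
    - [0.07,-0.035,0.96]
    - [0.07,-0.035,0.96]
    - [0.07,-0.035,0.66]
    - [0,0,0.3]
    - [0,0,0]
  jaw: [1,1,1,1,1,1,1,1,1,1]
  squeeze: 40

```text
clock: 4.75
position: [0.4859, -0.2497, 0.0336]
ee_rot: [0.994, 0.108, -0.001, -0.0]
ft_force: [0.7, -0.4, 0.9]
grip_width: 0.998
grasp_force: 0.0
```

jog_arm:
  dr:
    - [0,0,0]
    - [0,0,0]
    - [0,0,0]
    - [0,0,0]
    - [0,0,0]
    - [0,0,0]
    - [0,0,0]
    - [0,0,0]
  translation:
    - [0,0,0]
    - [0,0,0]
    - [0,0,0]
    - [0,0,0]
    - [0,0,0]
    - [0,0,0]
    - [0,0,0]
    - [0,0,0]
  jaw: [0.6,0.4,0.3,0.2,0,0,0,0]
  squeeze: 40

```text
clock: 5.55
position: [0.4867, -0.2498, 0.0348]
ee_rot: [0.994, 0.108, 0.0, 0.0]
ft_force: [-0.5, -0.4, 6.0]
grip_width: 0.155
grasp_force: 40.1
```

Run:
```python
from h import *
c=pickle.load(open("w1.pkl","rb"));d=pickle.load(open("c0.pkl","rb"));s=d["scene"];q=d["side"]
g=lambda a:(np.array(a)+.5)*.7-.5
for n,uv,z in (("vial side top",(336,254),.058),("dropper foot",(338,299),0),("drop cap",(338,280),.068),("robot left",(329,205),.05),("robot left",(343,228),.0)):
    print(n,onz(q,uv,z).round(3))
for n,uv,z in (("vial",(350,253),.058),("drop",(372,269),.07),("robot left",(303,195),.05),("robot bottom",(320,214),0.)):
    print(n,onz(s,uv,z).round(3))
for n,uv,z in (("robot left",(570,300),.08),("robot lower",(640,400),.02),("vialtop",(541,503),.058),("drop?",(520,545),.07)):
    print(n,onz(c,g(uv),z).round(3))
```

```text
vial side top [ 0.684 -0.169  0.058]
dropper foot [ 0.679 -0.261 -0.   ]
drop cap [ 0.675 -0.27   0.068]
robot left [0.694 0.049 0.05 ]
robot left [0.73  0.008 0.   ]
vial [ 0.67  -0.187  0.058]
drop [ 0.673 -0.263  0.07 ]
robot left [0.709 0.063 0.05 ]
robot bottom [0.734 0.01  0.   ]
robot left [0.682 0.042 0.08 ]
robot lower [ 0.784 -0.079  0.02 ]
vialtop [ 0.684 -0.168  0.058]
drop? [ 0.664 -0.206  0.07 ]
```

Run:
```python
from h import *
d=pickle.load(open("c0.pkl","rb"))
a=np.radians(-3.4);o=np.array([.5785,.0958])
def W(x,y,z): return np.array([o[0]+np.cos(a)*x/1e3-np.sin(a)*y/1e3,o[1]+np.sin(a)*x/1e3+np.cos(a)*y/1e3,z/1e3])
for n,off in (("side",(225,135)),("scene",(185,150))):
  print(n,[ (p,((proj(d[n],W(*p))[0]-off)*4+1.5).round().tolist()) for p in [(-131,-6,130),(-35,-6,130),(-131,-6,74),(-131,-6,0),(-131,20,0),(-131,20,74),(-131,118,130),(-35,20,0),(39,20,0),(30,0,74)]])
```

```text
side [((-131, -6, 130), [54.0, 158.0]), ((-35, -6, 130), [194.0, 158.0]), ((-131, -6, 74), [59.0, 227.0]), ((-131, -6, 0), [66.0, 313.0]), ((-131, 20, 0), [68.0, 293.0]), ((-131, 20, 74), [62.0, 207.0]), ((-131, 118, 130), [69.0, 71.0]), ((-35, 20, 0), [199.0, 292.0]), ((39, 20, 0), [301.0, 292.0]), ((30, 0, 74), [289.0, 221.0])]
scene [((-131, -6, 130), [122.0, 222.0]), ((-35, -6, 130), [252.0, 168.0]), ((-131, -6, 74), [132.0, 281.0]), ((-131, -6, 0), [144.0, 355.0]), ((-131, 20, 0), [127.0, 332.0]), ((-131, 20, 74), [115.0, 258.0]), ((-131, 118, 130), [44.0, 116.0]), ((-35, 20, 0), [246.0, 280.0]), ((39, 20, 0), [334.0, 241.0]), ((30, 0, 74), [334.0, 189.0])]
```

jog_arm:
  dr:
    - [0,0,0]
    - [0,0,0.98]
    - [0,0,0.98]
    - [0,0,0.98]
    - [0,0,0.98]
    - [0,0,0]
  translation:
    - [0,0,-0.6]
    - [0,0,0]
    - [0,0,0]
    - [0,0,0]
    - [0,0,0]
    - [0,0,0]
  jaw: [0,0,0,0,0,0]

```text
clock: 6.15
position: [0.4859, -0.2492, 0.0487]
ee_rot: [1.0, -0.029, -0.001, -0.0]
ft_force: [-0.3, -0.7, -2.9]
grip_width: 0.158
grasp_force: 39.3
```

jog_arm:
  dr:
    - [0,0,0]
    - [0,0,0]
    - [0,0,0]
    - [0,0,0]
    - [0,0,0]
    - [0,0,0]
    - [0,0,0]
    - [0,0,0]
    - [0,0,0]
    - [0,0,0]
  translation:
    - [0.3,-0.5,0]
    - [0.32,-1,0]
    - [0.32,-1,0]
    - [0.32,-1,0]
    - [0.32,-1,0]
    - [0.32,-1,0]
    - [0.32,-1,0]
    - [0.32,-1,0]
    - [0.32,-1,0]
    - [0.03,-0.7,0]
  jaw: [0,0,0,0,0,0,0,0,0,0]

```text
clock: 7.15
position: [0.5725, -0.0205, 0.0491]
ee_rot: [1.0, -0.026, 0.0, -0.001]
ft_force: [-0.7, -0.3, -3.1]
grip_width: 0.159
grasp_force: 39.4
```

jog_arm:
  dr:
    - [0,0,0]
    - [0,0,0]
    - [0,0,0]
  translation:
    - [0,-0.45,0]
    - [0,0,0]
    - [0,0,0]
  jaw: [0,0,0]

```text
clock: 7.45
position: [0.5721, -0.0133, 0.0492]
ee_rot: [1.0, -0.029, -0.0, 0.0]
ft_force: [-0.4, -0.2, -2.6]
grip_width: 0.156
grasp_force: 40.3
```

jog_arm:
  dr:
    - [0,0,0]
    - [0,0,0]
    - [0,0,0]
    - [0,0,0]
    - [0,0,0]
    - [0,0,0]
    - [0,0,0]
    - [0,0,0]
  translation:
    - [0,0,0.3]
    - [0,0,0.26]
    - [0,0,0]
    - [0,0,0]
    - [0,0,0]
    - [0,0,0]
    - [0,0,0]
    - [0,0,0]
  jaw: [0,0,0,0.2,0.4,0.6,0.6,0.6]

```text
clock: 8.25
position: [0.5724, -0.0127, 0.0354]
ee_rot: [1.0, -0.029, 0.0, -0.0]
ft_force: [-0.3, -0.1, 0.1]
grip_width: 0.597
grasp_force: 0.0
```

jog_arm:
  dr:
    - [0,0,0]
    - [0,0,0]
    - [0,0,0]
    - [0,0,0]
    - [0,0,0]
    - [0,0,0]
    - [0,0,0]
    - [0,0,0]
    - [0,0,0]
    - [0,0,0]
  translation:
    - [0,0,-0.5]
    - [0,0,-1]
    - [0,0,-1]
    - [0,0,-1]
    - [0,0,-1]
    - [0,0,-1]
    - [0,0,-1]
    - [0,0,-1]
    - [0,0,-1]
    - [0,0,-0.5]
  jaw: [0.6,0.6,0.6,0.6,0.6,0.6,0.6,0.6,0.6,0.6]

```text
clock: 9.25
position: [0.5729, -0.0129, 0.2636]
ee_rot: [1.0, -0.029, 0.002, -0.0]
ft_force: [-0.1, 0.5, -1.0]
grip_width: 0.604
grasp_force: 0.0
```

Run:
```python
from workcell import manip, optics
import cv2,pickle,numpy as np
c=optics.camera("side");pickle.dump(c,open("s3.pkl","wb"));w=optics.camera("scene")
a=cv2.resize(c["color"][130:255,215:340,::-1],(400,400),interpolation=cv2.INTER_CUBIC)
b=cv2.resize(w["color"][145:270,180:305,::-1],(400,400),interpolation=cv2.INTER_CUBIC)
cv2.imwrite("pics/s3.png",np.hstack([a,np.clip(b*1.5,0,255).astype(np.uint8)]))
print(manip.get_obs()["position"])
```

```text
[ 0.57300853 -0.01285627  0.26248569]
```

View pics/s3.png

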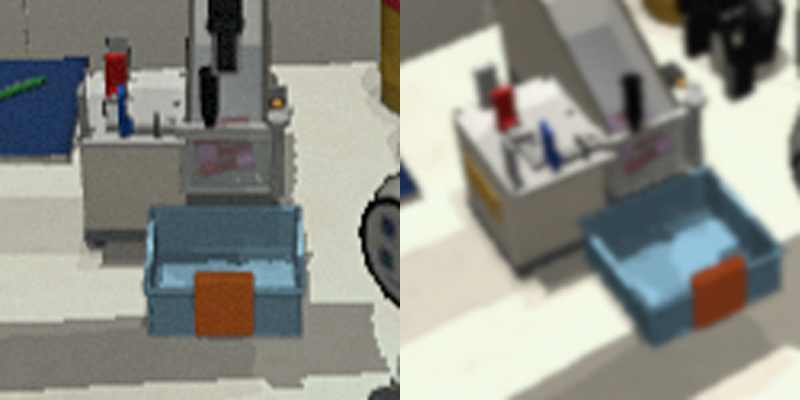

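Run:
```python
from h import *
c=pickle.load(open("s3.pkl","rb"))
f=lambda a:np.array([215,130])+(np.array(a)+.5)/3.2-.5
P=[onz(c,f(a),.05) for a in ((150,207),(302,207),(306,289),(146,288))]
P=np.array(P)*1000;print(P.round(1))
g=onz(c,f((224,275)),.064)*1000
a=np.radians(-3.4);M=np.array([[np.cos(a),np.sin(a)],[-np.sin(a),np.cos(a)]])
print(((P[:,:2]-[578.5,95.8])@M.T).round(1), M@(g[:2]-[578.5,95.8]))
print(((np.array([[483.9,172.3],[485.7,207],[489.8,111.4],[455.6,113.6],[563.8,96.6]])-[578.5,95.8])@M.T).round(1))
```

```text
[[508.7 115.   50. ]
 [644.  106.   50. ]
 [636.4 -17.3  50. ]
 [504.   -7.5  50. ]]
[[ -70.8   15. ]
 [  64.8   14. ]
 [  64.5 -109.5]
 [ -68.3 -107.6]] [  -3.27156796 -108.82150994]
[[-9.900e+01  7.080e+01]
 [-9.920e+01  1.055e+02]
 [-8.950e+01  1.030e+01]
 [-1.237e+02  1.050e+01]
 [-1.470e+01 -1.000e-01]]
```

jog_arm:
  dr:
    - [0,0,0]
    - [0,0,0]
    - [0,0,0]
    - [0,0,0]
    - [0,0,0]
    - [0,0,0]
    - [0,0,0]
    - [0,0,0]
    - [0,0,0]
    - [0,0,0]
  translation:
    - [-0.44,-0.9,0]
    - [-0.44,-0.9,0]
    - [-0.44,-0.9,0]
    - [-0.44,-0.9,0]
    - [-0.44,-0.9,0]
    - [-0.44,-0.9,0]
    - [-0.44,-0.9,0]
    - [-0.44,-0.9,0]
    - [-0.47,-0.96,0]
    - [0,0,0]
  jaw: [0.8,0.8,0.8,0.8,0.8,0.8,0.8,0.8,0.8,0.8]
  squeeze: 25

```text
clock: 10.35
position: [0.4821, 0.2002, 0.2589]
ee_rot: [1.0, -0.026, -0.001, -0.0]
ft_force: [-0.6, -0.0, -0.2]
grip_width: 0.801
grasp_force: 0.0
```

jog_arm:
  dr:
    - [0,0,0]
    - [0,0,0]
    - [0,0,0]
    - [0,0,0]
  translation:
    - [0,0,0.5]
    - [0,0,1]
    - [0,0,0.5]
    - [0,0,0]
  jaw: [0.8,0.8,0.8,0.8]

```text
clock: 10.75
position: [0.4834, 0.1951, 0.2076]
ee_rot: [1.0, -0.029, -0.002, 0.001]
ft_force: [-0.3, 0.3, 0.2]
grip_width: 0.797
grasp_force: 0.0
```

Run:
```python
from workcell import manip, optics
import cv2,pickle,numpy as np
w=optics.camera("wrist");pickle.dump(w,open("w4.pkl","wb"));o=manip.get_obs()
cv2.imwrite("pics/w4.png",cv2.resize(w["color"][:,:,::-1],(800,600),interpolation=cv2.INTER_CUBIC))
print(o["position"],o["ee_rot"])
```

```text
[0.48406313 0.1956156  0.20923651] [ 9.99573517e-01 -2.91802498e-02 -9.66560251e-04  6.02538533e-04]
```

View pics/w4.png

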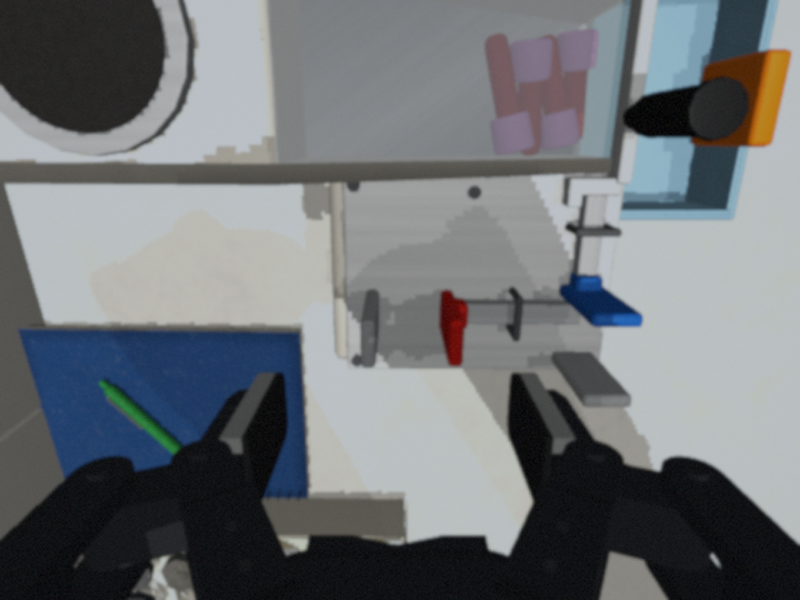

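Run:
```python
from h import *
c=pickle.load(open("w4.pkl","rb"))
a=np.radians(-3.4);o=np.array([.5785,.0958])
def W(x,y,z): return np.array([o[0]+np.cos(a)*x/1e3-np.sin(a)*y/1e3,o[1]+np.sin(a)*x/1e3+np.cos(a)*y/1e3,z/1e3])
def S(n,cx,cy,wx,wy,z):
    print(n,[((proj(c,W(cx+i*wx,cy+j*wy,z))[0]+.5)/.7-.5).round().tolist() for i,j in((-1,-1),(-1,1),(1,1),(1,-1))])if 0 else print(n,[((proj(c,W(cx+i*wx,cy+j*wy,z))[0]+.5)/.7-.5).round().astype(int).tolist() for i,j in((-1,-1),(-1,1),(1,1),(1,-1))])
S("red",-99,70.8,10,3,173.5);S("lug",-99,105.5,10,3,173.5);S("blue",-89.5,10.3,3,10,173.5);S("bluelug",-123.7,10.5,3,10,173.5);S("knob",-14.7,0,8,8,196)
```

```text
red [[464, 366], [449, 366], [450, 318], [466, 318]]
lug [[376, 366], [361, 366], [360, 318], [375, 318]]
blue [[641, 327], [589, 327], [591, 312], [643, 312]]
bluelug [[628, 406], [579, 406], [580, 392], [630, 392]]
knob [[739, 136], [686, 136], [696, 78], [751, 78]]
```

jog_arm:
  dr:
    - [0,0,0]
    - [0,0,0]
    - [0,0,0]
    - [0,0,0]
    - [0,0,0]
  translation:
    - [0.02,-0.02,0.8]
    - [0.02,-0.02,0.8]
    - [0,0,0.5]
    - [0,0,0.2]
    - [0,0,0]
  jaw: [0.8,0.8,0.8,0.8,0.8]

```text
clock: 11.3
position: [0.4855, 0.1974, 0.1529]
ee_rot: [1.0, -0.029, -0.0, 0.0]
ft_force: [-0.1, 0.1, 0.0]
grip_width: 0.801
grasp_force: 0.0
```

jog_arm:
  dr:
    - [0,0,0]
    - [0,0,0]
    - [0,0,0]
    - [0,0,0]
    - [0,0,0]
    - [0,0,0]
    - [0,0,0]
    - [0,0,0]
    - [0,0,0]
    - [0,0,0]
  translation:
    - [0,0,0]
    - [0,0,0]
    - [0,0,0]
    - [0,0,0]
    - [0,0,0]
    - [0,0,0]
    - [0,0,0]
    - [0,0,0]
    - [0,0,0]
    - [0,0,0]
  jaw: [0.7,0.6,0.5,0.4,0.3,0.2,0.1,0,0,0]
  squeeze: 25

```text
clock: 12.3
position: [0.4858, 0.1962, 0.1532]
ee_rot: [1.0, -0.029, 0.0, 0.001]
ft_force: [-1.1, -8.1, 5.4]
grip_width: 0.299
grasp_force: 25.2
```

jog_arm:
  dr:
    - [0,0,0]
    - [0,0,0]
    - [0,0,0]
    - [0,0,0]
    - [0,0,0]
    - [0,0,-0.5]
    - [0,0,-1]
    - [0,0,-1]
    - [0,0,-1]
    - [0,0,-1]
  translation:
    - [0,0,0]
    - [0,0,0]
    - [0,0,-1]
    - [0,0,-1]
    - [0,0,-1]
    - [0,0,0]
    - [0,0,0]
    - [0,0,0]
    - [0,0,0]
    - [0,0,0]
  jaw: [0.5,0.8,0.8,0.8,0.8,0.8,0.8,0.8,0.8,0.8]

```text
clock: 13.3
position: [0.4852, 0.1984, 0.2278]
ee_rot: [0.992, 0.13, 0.0, -0.0]
ft_force: [-0.3, -0.9, -0.3]
grip_width: 0.805
grasp_force: 0.0
```

jog_arm:
  dr:
    - [0,0,-1]
    - [0,0,-1]
    - [0,0,-1]
    - [0,0,-1]
    - [0,0,-1]
    - [0,0,-1]
    - [0,0,-1]
    - [0,0,-1]
    - [0,0,-1]
    - [0,0,-1]
  translation:
    - [0,0,0]
    - [0,0,0]
    - [0,0,0]
    - [0,0,0]
    - [0,0,0]
    - [0,0,0]
    - [0,0,0]
    - [0,0,0]
    - [0,0,0]
    - [0,0,0]
  jaw: [0.8,0.8,0.8,0.8,0.8,0.8,0.8,0.8,0.8,0.8]

```text
clock: 14.3
position: [0.4852, 0.1984, 0.2277]
ee_rot: [0.887, 0.461, 0.0, -0.0]
ft_force: [0.3, 0.3, 0.6]
grip_width: 0.801
grasp_force: 0.0
```

jog_arm:
  dr:
    - [0,0,-1]
    - [0,0,-1]
    - [0,0,-1]
    - [0,0,-1]
    - [0,0,-1]
    - [0,0,-1]
    - [0,0,-1]
    - [0,0,-1]
    - [0,0,0]
    - [0,0,0]
  translation:
    - [0,0,0]
    - [0,0,0]
    - [0,0,0]
    - [0,0,0]
    - [0,0,0]
    - [0,0,0]
    - [0,0,0]
    - [0,0,0]
    - [0,0,0]
    - [0,0,0]
  jaw: [0.8,0.8,0.8,0.8,0.8,0.8,0.8,0.8,0.8,0.8]

```text
clock: 15.3
position: [0.4853, 0.198, 0.2278]
ee_rot: [0.728, 0.686, 0.0, -0.0]
ft_force: [0.2, -0.3, -0.1]
grip_width: 0.8
grasp_force: 0.0
```

Run:
```python
from h import *
from workcell import manip, optics
c=optics.camera("wrist");pickle.dump(c,open("w5.pkl","wb"));o=manip.get_obs()
p=o["position"];R=Rn.from_quat(o["ee_rot"]).as_matrix();print(p,o["joint_pos"].round(2),np.degrees(np.arctan2(R[1,0],R[0,0])))
print("units",R.T@(np.array([.4656,.1129,.153])-p)/.025)
# where is red tab now: red pixels
im=c["color"].astype(int);m=((im[...,0]>90)&(im[...,1]<50)&(im[...,2]<60)).astype(np.uint8)
n,l,s,ce=cv2.connectedComponentsWithStats(m)
a=np.radians(-3.4);M=np.array([[np.cos(a),np.sin(a)],[-np.sin(a),np.cos(a)]])
for i in range(1,n):
    if s[i,4]>60:
        print(s[i],[(M@(onz(c,uv,.1735)[:2]*1000-[578.5,95.8])).round(1) for uv in ((s[i,0],s[i,1]),(s[i,0]+s[i,2],s[i,1]+s[i,3]))])
```

```text
[0.48531654 0.19786377 0.22777678] [-0.4   0.12 -0.08  1.73  0.01  1.3  -0.54] 86.63670315472226
units [-3.43984228 -0.58786055  2.99007492]
[261 242  30   9 235] [array([-108.5,   88.3]), array([-89.9,  82.2])]
[338 332  34  31 511] [array([-57.4,  22.4]), array([-32.3,  -3.2])]
```

jog_arm:
  dr:
    - [0,0,0]
    - [0,0,0]
    - [0,0,0]
    - [0,0,0]
    - [0,0,0]
    - [0,0,0]
    - [0,0,0]
    - [0,0,0]
    - [0,0,0]
    - [0,0,0]
  translation:
    - [-0.86,-0.147,0]
    - [-0.86,-0.147,0]
    - [-0.86,-0.147,0]
    - [-0.86,-0.147,0]
    - [0,0,0]
    - [0,0,0.9]
    - [0,0,0.9]
    - [0,0,0.8]
    - [0,0,0.39]
    - [0,0,0]
  jaw: [0.8,0.8,0.8,0.8,0.8,0.8,0.8,0.8,0.8,0.8]

```text
clock: 16.35
position: [0.4652, 0.1128, 0.1521]
ee_rot: [0.727, 0.687, -0.001, -0.001]
ft_force: [1.0, -1.0, 0.2]
grip_width: 0.802
grasp_force: 0.0
```

jog_arm:
  dr:
    - [0,0,0]
    - [0,0,0]
    - [0,0,0]
    - [0,0,0]
    - [0,0,0]
    - [0,0,0]
    - [0,0,0]
    - [0,0,0]
    - [0,0,0]
    - [0,0,0]
  translation:
    - [0,0,0]
    - [0,0,0]
    - [0,0,0]
    - [0,0,0]
    - [0,0,0]
    - [0,0,0]
    - [0,0,0]
    - [0,0,0]
    - [0,0,0]
    - [0,0,0]
  jaw: [0.7,0.6,0.5,0.4,0.3,0.2,0.1,0,0,0]

```text
clock: 17.35
position: [0.4642, 0.1129, 0.1537]
ee_rot: [0.727, 0.687, -0.001, -0.001]
ft_force: [-8.7, 0.1, 13.1]
grip_width: 0.292
grasp_force: 24.4
```

jog_arm:
  dr:
    - [0,0,0]
    - [0,0,0]
    - [0,0,0]
    - [0,0,0]
    - [0,0,0]
    - [0,0,0]
    - [0,0,0]
    - [0,0,0]
    - [0,0,0]
    - [0,0,0]
  translation:
    - [0,0,0]
    - [0,0,0]
    - [0,0,-1]
    - [0,0,-1]
    - [0,0,-1]
    - [-0.1,1,0]
    - [-0.1,1,0]
    - [-0.1,1,0]
    - [-0.1,1,0]
    - [0,0,0]
  jaw: [0.5,0.8,0.8,0.8,0.8,0.7,0.6,0.6,0.6,0.6]

```text
clock: 18.35
position: [0.5668, 0.0957, 0.227]
ee_rot: [0.728, 0.686, -0.001, 0.0]
ft_force: [-0.1, 0.8, -0.1]
grip_width: 0.6
grasp_force: 0.0
```

Run:
```python
from h import *
from workcell import manip, optics
c=optics.camera("wrist");pickle.dump(c,open("w6.pkl","wb"));o=manip.get_obs()
p=o["position"];R=Rn.from_quat(o["ee_rot"]).as_matrix();print(p,o["joint_pos"].round(2),np.degrees(np.arctan2(R[1,0],R[0,0])))
print("units",R.T@(np.array([.5638,.0966,.153])-p)/.025)
im=c["color"].astype(int);m=((im[...,2]>90)&(im[...,0]<50)&(im[...,1]<100)).astype(np.uint8)
n,l,s,ce=cv2.connectedComponentsWithStats(m)
a=np.radians(-3.4);M=np.array([[np.cos(a),np.sin(a)],[-np.sin(a),np.cos(a)]])
for i in range(1,n):
    if s[i,4]>60:
        print(s[i],[(M@(onz(c,uv,.1735)[:2]*1000-[578.5,95.8])).round(1) for uv in ((s[i,0],s[i,1]),(s[i,0]+s[i,2],s[i,1]+s[i,3]))])
cv2.imwrite("pics/w6.png",cv2.resize(c["color"][:,:,::-1],(800,600),interpolation=cv2.INTER_CUBIC))
```

```text
[0.56553123 0.09623118 0.22708317] [-0.27  0.22  0.03  1.61 -0.01  1.31 -0.3 ] 86.656419256762
units [ 0.01277644 -0.06564125  2.96341815]
[145 191  12  17 157] [array([-89. ,  23.7]), array([-83. ,  13.2])]
[117 197  14  31 203] [array([-106. ,   20.1]), array([-100.2,    0.4])]
```

View pics/w6.png

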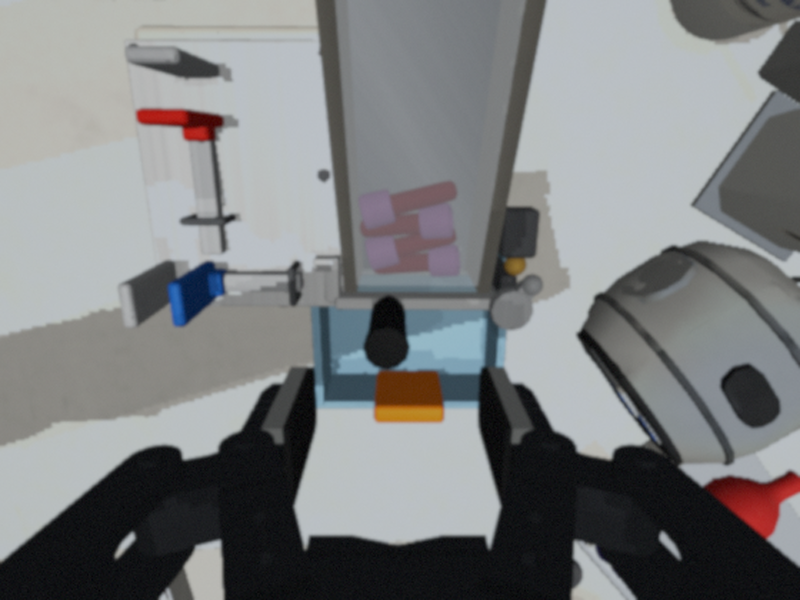

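jog_arm:
  dr:
    - [0,0,0]
    - [0,0,0]
    - [0,0,0]
    - [0,0,0]
    - [0,0,0]
  translation:
    - [0,-0.06,0.9]
    - [0,0,0.9]
    - [0,0,0.8]
    - [0,0,0.36]
    - [0,0,0]
  jaw: [0.6,0.6,0.6,0.6,0.6]
  squeeze: 40

```text
clock: 18.9
position: [0.5625, 0.097, 0.1531]
ee_rot: [0.727, 0.687, -0.001, -0.001]
ft_force: [-0.6, 0.7, 0.5]
grip_width: 0.601
grasp_force: 0.0
```

jog_arm:
  dr:
    - [0,0,0]
    - [0,0,0]
    - [0,0,0]
    - [0,0,0]
    - [0,0,0]
    - [0,0,0]
    - [0,0,0]
  translation:
    - [0,0,0]
    - [0,0,0]
    - [0,0,0]
    - [0,0,0]
    - [0,0,0]
    - [0,0,0]
    - [0,0,0]
  jaw: [0.5,0.4,0.3,0.2,0,0,0]

```text
clock: 19.6
position: [0.5627, 0.0971, 0.1546]
ee_rot: [0.727, 0.687, -0.0, -0.001]
ft_force: [-7.1, -0.1, 6.4]
grip_width: 0.176
grasp_force: 39.0
```

jog_arm:
  dr:
    - [0,0,-1]
    - [0,0,-1]
    - [0,0,-1]
    - [0,0,-1]
    - [0,0,-1]
    - [0,0,-1]
    - [0,0,-1]
    - [0,0,-1]
  translation:
    - [-0.162,0.006,0]
    - [-0.162,0.006,0]
    - [-0.162,0.006,0]
    - [-0.162,0.006,0]
    - [-0.162,0.006,0]
    - [-0.162,0.006,0]
    - [-0.162,0.006,0]
    - [-0.162,0.006,0]
  jaw: [0,0,0,0,0,0,0,0]

```text
clock: 20.4
position: [0.5693, 0.0652, 0.1546]
ee_rot: [0.508, 0.861, -0.001, -0.001]
ft_force: [-12.1, -3.2, 12.4]
grip_width: 0.178
grasp_force: 40.1
```

```bash
cat > st.py <<'E'
from h import *
from workcell import manip
o=manip.get_obs();p=o["position"]*1000;R=Rn.from_quat(o["ee_rot"]).as_matrix()
h=np.array([621.6,93.1]);v=p[:2]-h
print(p.round(1),"heading",np.degrees(np.arctan2(R[1,0],R[0,0])),"gate deg",(np.degrees(np.arctan2(-v[1],-v[0]))+3.4)%360,"r",np.linalg.norm(v),o["ft_force"].round(1),o["grip_width"],o["joint_pos"].round(2))
print("force in tool",(R.T@o["ft_force"]).round(1))
E
python3 st.py
```

```text
[569.3  65.2 154.6] heading 118.87839351547602 gate deg 31.47245497702046 r 59.30952998440396 [-12.1  -3.2  12.4] 0.17846323818686238 [-0.17  0.28 -0.03  1.7   0.01  1.17  0.3 ]
force in tool [  3.1 -12.1 -12.4]
```

jog_arm:
  dr:
    - [0,0,-1]
    - [0,0,-1]
    - [0,0,-1]
    - [0,0,-1]
    - [0,0,-1]
    - [0,0,-1]
    - [0,0,-1]
    - [0,0,-1]
  translation:
    - [-0.162,-0.015,-0.02]
    - [-0.162,-0.015,-0.02]
    - [-0.162,0.006,0]
    - [-0.162,0.006,0]
    - [-0.162,0.006,0]
    - [-0.162,0.006,0]
    - [-0.162,0.006,0]
    - [-0.162,0.006,0]
  jaw: [0,0,0,0,0,0,0,0]

```text
clock: 21.2
position: [0.5915, 0.0422, 0.1548]
ee_rot: [0.251, 0.968, -0.0, -0.001]
ft_force: [-4.5, -0.4, 0.8]
grip_width: 0.181
grasp_force: 40.2
```

```bash
python3 st.py
```

```text
[591.5  42.2 154.8] heading 150.89058058889515 gate deg 62.77435419529036 r 59.15274531086819 [-4.5 -0.4  0.8] 0.18052871427560432 [-0.08  0.32 -0.08  1.64  0.03  1.18  0.89]
force in tool [ 3.7 -2.6 -0.8]
```

Nine to ten more rows reach about 100°.

jog_arm:
  dr:
    - [0,0,-1]
    - [0,0,-1]
    - [0,0,-1]
    - [0,0,-1]
    - [0,0,-1]
    - [0,0,-1]
    - [0,0,-1]
    - [0,0,-1]
    - [0,0,-1]
    - [0,0,-1]
  translation:
    - [-0.164,0.006,0]
    - [-0.164,0.006,0]
    - [-0.164,0.006,0]
    - [-0.164,0.006,0]
    - [-0.164,0.006,0]
    - [-0.164,0.006,0]
    - [-0.164,0.006,0]
    - [-0.164,0.006,0]
    - [-0.164,0.006,0]
    - [-0.164,0.006,0]
  jaw: [0,0,0,0,0,0,0,0,0,0]

```text
clock: 22.2
position: [0.631, 0.0353, 0.1548]
ee_rot: [-0.095, 0.996, -0.0, -0.001]
ft_force: [-6.5, -2.5, 1.6]
grip_width: 0.176
grasp_force: 40.2
```

jog_arm:
  dr:
    - [0,0,0]
    - [0,0,0]
    - [0,0,0]
    - [0,0,0]
    - [0,0,0]
    - [0,0,0]
    - [0,0,0]
    - [0,0,0]
    - [0,0,0]
    - [0,0,0]
  translation:
    - [0,0,0]
    - [0,0,0]
    - [0,0,0]
    - [0,0,0]
    - [0,0,0]
    - [0,0,0]
    - [0,0,0]
    - [0,0,0]
    - [0,0,0]
    - [0,0,0]
  jaw: [0,0,0,0,0,0,0,0,0,0]

```text
clock: 23.2
position: [0.6309, 0.0353, 0.1548]
ee_rot: [-0.093, 0.996, -0.0, -0.001]
ft_force: [-6.0, -2.4, 1.1]
grip_width: 0.177
grasp_force: 40.2
```

```bash
python3 st.py
python3 - <<'E'
from workcell import optics
import cv2,numpy as np
r=lambda n,x,y:cv2.resize(optics.camera(n)["color"][y:y+110,x:x+110,::-1],(400,400),interpolation=cv2.INTER_CUBIC)
cv2.imwrite("pics/f.png",np.hstack([r("side",235,140),np.clip(r("scene",205,155)*1.5,0,255).astype(np.uint8)]))
E
```

```text
[630.9  35.3 154.8] heading -169.30731564495824 gate deg 102.572661896583 r 58.53565018461983 [-6.  -2.4  1.1] 0.17724072429810567 [ 0.    0.4  -0.17  1.53  0.07  1.22  1.58]
force in tool [ 6.3 -1.2 -1.1]
```

View pics/f.png

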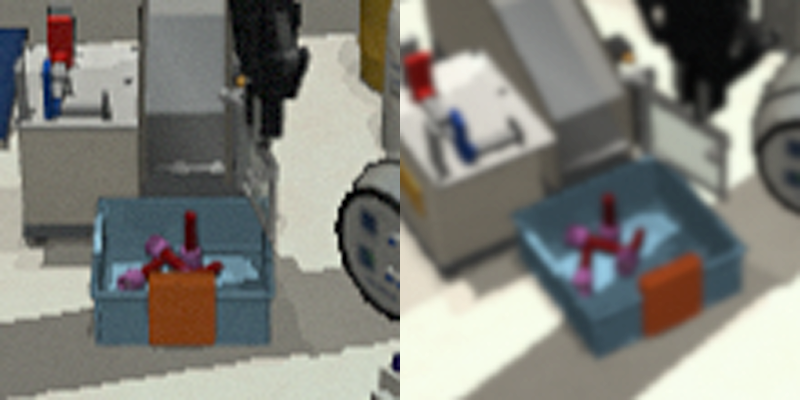

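```bash
python3 -c "
from workcell import manip
print(manip.hand_in())"
```

```text
the job is handed in; nothing more can be done
None
```

Job handed in at about 23 s: the tray stands under the mouth, the red catch then the blue catch are squeezed fully back, all four tubes appear to be in the tray in the last pictures, and the gate is held by its knob at about 102°; the bottle and vial were kept clear of the path but not looked at again at the end.

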